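# Slide the bookend up to the notebooks until its latch drops in

### The job

Push the sliding bookend along its rack towards the set of notebooks until its spring latch drops into the notch on that side, and leave it latched there. Only push the bookend with the fingers: do not lift it by its latch knob, and leave the notebooks, the tin, the mug and the mouse where they are.

Things in the scene. Friction and masses are not known exactly. Their poses are not given: they have to be found in the camera images.
- deck_mid (a point): Middle of the top of the wooden deck of a low book rack that is fixed on the desk, 40 mm above the desk. The rack is 470 mm long along this frame's y (its left is +y) and its deck spans x from -110 to +60 mm. Along the deck's far edge, x from 60 to 110 mm, runs an open aluminium rail channel, its rim 2 mm above the deck; z is up.
- bookend (a joint): Travel of the captive sliding bookend along the rack's y (m): 0 = middle, + towards the rack's +y end; stops at +-0.128; 2 to 5 N move it on the flat. Notches at +0.100 and -0.100. On the way out the latch first rides over a low pin (7 to 11 N over 4 mm), then drops in (the force dips), then meets a far pin: passing that takes 18 to 32 N and runs on to the books.
- plate_mid (a point): Centre of the bookend's upright dark steel plate, the part to push. The plate is 12 mm thick along the rack's y, 150 mm wide along x and 80 mm high: from 2 to 82 mm above the deck, this point 42 mm above the deck and 15 mm to the -x side of the rack's middle line. Axes as the rack's.
- latch_knob (a point): Top of the black latch knob (18 mm across, 16 mm tall) that stands on the bookend's 44 x 36 mm, 20 mm high steel foot block over the rail, 99 mm in +x from the plate's centre; about 44 mm above the deck while the latch rides on the flat rail, about 40 mm when it has dropped into a notch.
- latch (a joint): Height of the spring latch (m): 0 to -0.001 riding on the flat rail, about +0.0005 on top of the low pin before a notch, about -0.0045 dropped into a notch; lifted by its knob it would rise to +0.015.
- notch_left (a point): The notch at the rack's +y end of the rail (y = +100 mm from the middle): gap between two dark cross pins, centres 21.5 mm apart, at the level of the rail's flat, 6 mm below the deck.
- notch_right (a point): The same kind of notch at y = -100 mm from the middle.
- books: Three small notebooks strapped together, standing upright and loose on the deck near one end of the rack, at +y or at -y: 145 mm along the rack's x, 50 mm along its y, 105 mm high, 0.6 kg; origin at the centre of the underside. With the bookend latched on that side about 25 mm is left between the plate and the notebooks.
- tin: Round closed aluminium tin, 60 mm across, 50 mm high, loose on the deck near the other end of the rack; origin at the centre of its underside.
- mug: White mug on the desk beyond the rack, 80 mm across, 90 mm high; origin at the centre of its underside.
- mouse: Black computer mouse on the desk beyond the rack, 105 x 60 x 32 mm; origin at the centre of its underside.

How it is judged:
By the outcome, as a careful person would: the job done as asked, in the order asked, and still so for the second after the job is handed in, with the robot touching nothing.
It also fails if it takes over 34 s, if anything falls off the work surface, if the arm or the gripper's body presses on something with over 40 N, if the wrist force passes 120 N, or if a joint passes its speed limit or range.

### The arm

A 7-joint arm with a two-finger parallel gripper is mounted at the origin on the work surface. World frame = base frame: x ahead of the robot, y to its left, z up, the work surface at z = 0. Lengths are in m, angles in rad, forces in N, time in s.
With the tool pointing down it reaches from about 0.35 to 0.9 m from the base axis. Payload 8.1 kg.
Tool frame: the origin (TCP) lies at the very end of the fingers, on their centre line; the grasp point (between the pads) lies 19 mm behind it (arm.tcp_to_grasp is the distance from the TCP to the grasp point, in m); z points along the fingers, y is the line along which they close (so a half turn about z gives the same grasp; the last joint's range is limited). The gripper opens to 92 mm and grips with 3 to 60 N. Pads are 19 mm wide; open, the fingers measure 130 mm over their backs; the gripper's body (75 mm by 190 mm) begins 47 mm behind the grasp point.
Start: joints at [-1.31, 0.434, 0.025, 1.573, -0.012, 1.134, -0.075], TCP at [0.222, 0.584, 0.201] pointing down, gripper open.
Joint ranges: [-2.62, 2.62], [-0.44, 2.09], [-1.27, 1.32], [0.08, 2.57], [-1.32, 4.46], [0.12, 2], [-2.74, 2.74]. Speed limits (rad/s): [2.22, 2.22, 3.01, 3.01, 3.14, 3.14, 3.14].

### API

Orientations are given as a rotation vector (axis times angle).
In Python, from cell import arm gives the robot as it stands.
- The arm moves only by the shell command python3 nudge.py [FORCE], which reads ROWS from standard input. ROWS is a JSON list of rows, 1 to 10 of them, each of 5 numbers: dx, dy, dz in m, then a turn about the tool's z in rad, then the opening from 0.0 (shut) to 1.0 (fully open); each row shifts and turns the commanded pose from where the row before left it, along the tool's axes as they then stand; what a row does not reach is not made up. A row lasts 1/10 s, in which the tool goes at most 0.05 m and 0.15 rad, less where a joint would pass 70% of its speed; a pose out of reach is approached as far as the arm can. The fingers move at their own pace and stop on an object; FORCE is the grip in N (left out, the last holds). Time passes only in rows, so rows that do not move let the fingers close. It prints the time, the measured TCP pose, the force, the opening and the grip force at its end. Input that does not fit is refused with a message, and nothing moves.
- arm.observe(): the state, without advancing time (a new reading comes with each control period).
- arm.get_image(name): name is "scene" or "top" or "wrist"; returns a dict with "image" (420x560x3 uint8, blue, green, red), "fx", "fy", "cx", "cy" (pixels), "distortion" ([k1, k2, p1, p2, k3] as OpenCV has them; the pictures are not rectified), "cam_to_world" (4x4, takes a point from camera to world coordinates); the wrist camera has in their place "mount" (4x4, takes a point from camera to tool coordinates, whose origin is the TCP and whose axes are the flange's). Camera axes: x right, y down, z forward; pixel columns grow to the right and rows downward; lengths in m; the calibration is good to about 2 mm. A picture is of the moment at which its call begins: read the wrist's pose just before it. There is no depth.
- arm.sign_off(): hands the job in; it is judged then, once.
The state is a dict: "clock": time; "joints": joint angles; "dq": joint speeds; "joint_efforts": joint torques, N m; "position": TCP position; "ee_rot": TCP orientation; "force": force on the tool from outside, world axes, zero at the start; "ft_torque": the same for the moment, N m; "width": opening from 0.0 (shut) to 1.0 (fully open); "gripper_force": force on a finger pad.
Only numpy, scipy, OpenCV 4.12 (cv2) and the standard library are available. Lean on these libraries where they do the work, as an engineer would, in place of code of your own. Each camera call takes 0.05 s, during which the arm holds its last target. There are 200 camera calls.

## Working session

There is one attempt and no reset: what is moved stays moved. The work goes in short steps, Python scripts to look and compute and a shell command to move; the robot and the scene stay as the last step left them, time stands still between calls to the robot, and variables do not carry over. Pictures are saved under pics/ and viewed, at most 10 in all, crops included, and the job is handed in when it is done.

```bash
mkdir -p pics; ls; python3 - <<'E'
from cell import arm
import cv2,numpy as np
s=arm.observe();print(s)
for n in("scene","top"):
    d=arm.get_image(n);cv2.imwrite(f"pics/{n}0.png",d["image"])
    print(n,d["fx"],d["fy"],d["cx"],d["cy"],d["distortion"],np.round(d["cam_to_world"],4).tolist())
E
```

```text
cell.py
nudge.py
pics
{'clock': 0.0, 'joints': array([-1.30963553,  0.43517525,  0.02496368,  1.57404962, -0.01157337,
        1.13398872, -0.07512919]), 'dq': array([ 0.00049503, -0.00021535,  0.00049628,  0.00213507,  0.00135886,
        0.0008851 , -0.0004387 ]), 'joint_efforts': array([-4.26726046e-04, -6.67855453e+01,  9.84612554e-01, -3.14456999e+01,
       -6.05940144e-02,  4.28924127e-02,  1.65153779e-04]), 'position': array([0.22224346, 0.58359721, 0.20069291]), 'ee_rot': array([-5.68349942e-01, -3.08963774e+00,  2.31228272e-03]), 'force': array([ 0.48499846, -0.28140505, -0.44090347]), 'ft_torque': array([-0.02126602,  0.0440117 ,  0.04848232]), 'gripper_force': 0.0, 'width': 0.9993330965469523}
scene 482.2011681840956 482.2011681840956 285.2691666789353 210.71313623901972 [-0.04922589  0.          0.          0.          0.        ] [[0.441, 0.6601, -0.6081, 1.1102], [0.8974, -0.3148, 0.3091, -0.2235], [0.0126, -0.682, -0.7312, 0.6685], [0.0, 0.0, 0.0, 1.0]]
top 428.42756361271404 428.42756361271404 285.6694057724056 204.04101705157655 [-0.03755401  0.          0.          0.          0.        ] [[0.0196, -0.9732, 0.2291, 0.4397], [-0.9998, -0.0184, 0.0072, 0.046], [-0.0027, -0.2292, -0.9734, 0.8882], [0.0, 0.0, 0.0, 1.0]]
```

View pics/scene0.png

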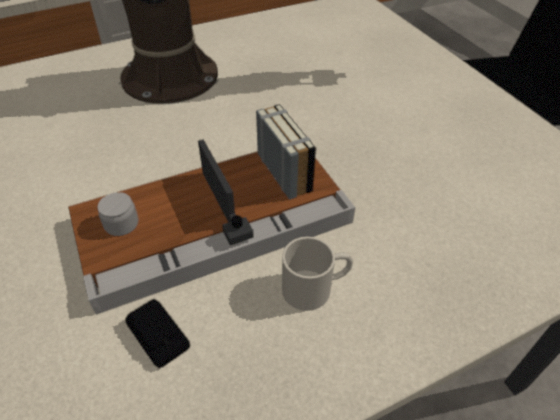

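View pics/top0.png

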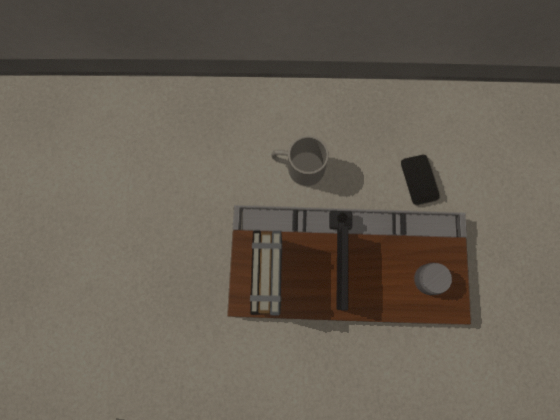

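The notebooks are at image left in the top view (+y), at about (265,272). The bookend plate is at (343,265), the foot at (341,220), the left notch pins at (295–305,221), and the tin at (434,278), so the push goes towards +y. I'll enlarge the top view for corner pixels.

```bash
python3 - <<'E'
import cv2
i=cv2.imread("pics/top0.png")[195:335,220:480]
i=cv2.resize(i,None,fx=3,fy=3,interpolation=cv2.INTER_CUBIC)
cv2.imwrite("pics/crop0.png",cv2.convertScaleAbs(i,alpha=1.8,beta=10))
E
```

```text
(no output)
```

View pics/crop0.png

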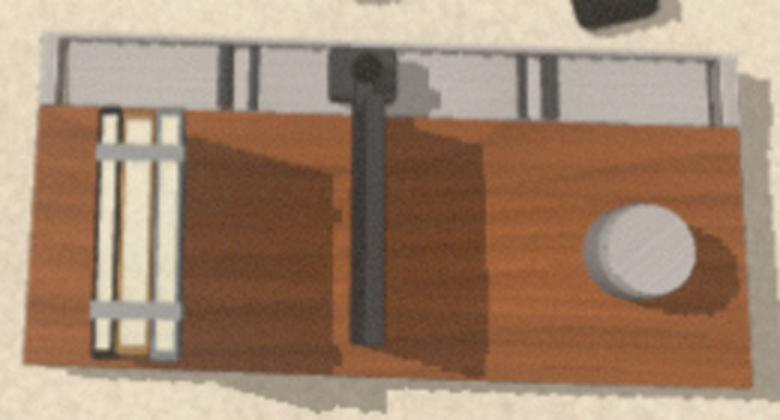

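The crop shows:
- Deck corners at crop px (38,104), (738,128), (751,387) and (23,364).
- Plate top's near end at (352..383,345) and its far end near (357..385,100).
- Knob top at (368,63), pins at (225,75), (253,75), (522,87) and (549,87).
- Books' right top edge at u≈182, tin top at (648,250).

```bash
cat > h.py <<'E'
import cv2,numpy as np
from cell import arm
def ray(d,uv,z):
    K=np.array([[d["fx"],0,d["cx"]],[0,d["fy"],d["cy"]],[0,0,1]])
    p=cv2.undistortPoints(np.array(uv,float).reshape(-1,1,2),K,np.array(d["distortion"],float))[:,0]
    T=np.array(d["cam_to_world"]);r=np.c_[p,np.ones(len(p))]@T[:3,:3].T
    return T[:3,3]+r*((z-T[2,3])/r[:,2])[:,None]
E
python3 - <<'E'
from h import *
d=arm.get_image("top")
f=lambda uv,z: ray(d,(np.array(uv,float)+.5)/3-.5+[220,195],z)
c=f([(38,104),(738,128),(751,387),(23,364)],.04); print(np.round(c,4))
loc=np.array([[.06,.235],[.06,-.235],[-.11,-.235],[-.11,.235]])
a=loc-loc.mean(0);b=c[:,:2]-c[:,:2].mean(0)
th=np.arctan2((a[:,0]*b[:,1]-a[:,1]*b[:,0]).sum(),(a*b).sum())
R=np.array([[np.cos(th),-np.sin(th)],[np.sin(th),np.cos(th)]])
o=c[:,:2].mean(0)-R@loc.mean(0);print("deck",o,"yaw",th, np.round((c[:,:2]-o)@R-loc,4))
for n,uv,z in[("plate near",[(352,345),(383,345)],.122),("plate far",[(357,105),(385,105)],.122),("knob",[(368,63)],.084),("pins",[(225,75),(253,75),(522,87),(549,87)],.034),("books",[(182,110),(178,355),(100,110),(94,355)],.145),("tin",[(648,250)],.09)]:
    p=f(uv,z);print(n,np.round(p[:,:2],4).tolist(),"local",np.round((p[:,:2]-o)@R,4).tolist())
s=arm.observe();print(cv2.Rodrigues(s["ee_rot"])[0].round(3))
E
```

```text
[[ 0.5851  0.1583  0.04  ]
 [ 0.5775 -0.3106  0.04  ]
 [ 0.4096 -0.3071  0.04  ]
 [ 0.4161  0.1601  0.04  ]]
deck [ 0.52207369 -0.07521188] yaw -0.015224754507493193 [[-0.0005 -0.0005]
 [-0.001   0.0005]
 [ 0.001   0.0015]
 [ 0.0005 -0.0014]]
plate near [[0.4329, -0.0414], [0.4332, -0.0594]] local [[-0.0897, 0.0325], [-0.0891, 0.0145]]
plate far [[0.5741, -0.0453], [0.5745, -0.0623]] local [[0.0516, 0.0307], [0.0522, 0.0137]]
knob [[0.6081, -0.0571]] local [[0.0858, 0.0194]]
pins [[0.6085, 0.0334], [0.6089, 0.0144], [0.604, -0.1677], [0.6043, -0.1861]] local [[0.0848, 0.1099], [0.0854, 0.0909], [0.0833, -0.0913], [0.0839, -0.1096]]
books [[0.5652, 0.0599], [0.4258, 0.059], [0.5643, 0.1079], [0.4248, 0.1062]] local [[0.0411, 0.1357], [-0.0983, 0.1327], [0.0394, 0.1837], [-0.1, 0.1799]]
tin [[0.4924, -0.228]] local [[-0.0273, -0.1532]]
[[-0.935  0.356 -0.   ]
 [ 0.356  0.935 -0.001]
 [-0.    -0.001 -1.   ]]
```

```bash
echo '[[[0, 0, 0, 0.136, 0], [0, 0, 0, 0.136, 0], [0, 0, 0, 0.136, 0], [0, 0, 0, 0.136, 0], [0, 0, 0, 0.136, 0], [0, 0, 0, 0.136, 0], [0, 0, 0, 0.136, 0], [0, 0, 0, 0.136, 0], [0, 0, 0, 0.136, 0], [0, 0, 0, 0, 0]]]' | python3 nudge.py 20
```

```text
refused: ROWS must be a list of rows, each a list of 5 numbers. Nothing was moved.
```

Refused on format, not on reach. It needs a list of rows, each a list of 5 numbers.

```bash
echo '[[0, 0, 0, 0.136, 0], [0, 0, 0, 0.136, 0], [0, 0, 0, 0.136, 0], [0, 0, 0, 0.136, 0], [0, 0, 0, 0.136, 0], [0, 0, 0, 0.136, 0], [0, 0, 0, 0.136, 0], [0, 0, 0, 0.136, 0], [0, 0, 0, 0.136, 0], [0, 0, 0, 0, 0]]' | python3 nudge.py 20
cat >> h.py <<'E'
o=np.array([.52207,-.07521]);th=-.01522
R=np.array([[np.cos(th),-np.sin(th)],[np.sin(th),np.cos(th)]])
def go(x,y,z):
    s=arm.observe();M=cv2.Rodrigues(s["ee_rot"])[0]
    w=np.r_[o+R@[x,y],z+.04];e=M.T@(w-s["position"])
    l=R.T@(s["position"][:2]-o)
    yaw=np.arctan2(M[1,0],M[0,0])-np.pi/2-th
    print("t",s["clock"],"local",l.round(4),(s["position"][2]-.04).round(4),"tool d",e.round(4),"turn",yaw.round(4),"F",s["force"].round(1),"w",s["width"])
E
python3 -c "
from h import *
go(.02,-.03,.16)"
```

```text
clock: 1.15
position: [0.2222, 0.584, 0.2011]
ee_rot: [2.242, 2.2, -0.001]
force: [-0.3, -0.1, -0.4]
width: 0.181
gripper_force: 0.0
t 1.15 local [-0.3099  0.6545] 0.1611 tool d [-0.6833  0.3325  0.0016] turn -0.0038 F [-0.3 -0.1 -0.4] w 0.1814807965656677
```

```bash
echo '[[-0.034, 0.0166, 0, 0, 0], [-0.034, 0.0166, 0, 0, 0], [-0.034, 0.0166, 0, 0, 0], [-0.034, 0.0166, 0, 0, 0], [-0.034, 0.0166, 0, 0, 0], [-0.034, 0.0166, 0, 0, 0], [-0.034, 0.0166, 0, 0, 0], [-0.034, 0.0166, 0, 0, 0], [-0.034, 0.0166, 0, 0, 0], [-0.034, 0.0166, 0, 0, 0]]' | python3 nudge.py && echo '[[-0.034, 0.0166, 0, 0, 0], [-0.034, 0.0166, 0, 0, 0], [-0.034, 0.0166, 0, 0, 0], [-0.034, 0.0166, 0, 0, 0], [-0.034, 0.0166, 0, 0, 0], [-0.034, 0.0166, 0, 0, 0], [-0.034, 0.0166, 0, 0, 0], [-0.034, 0.0166, 0, 0, 0], [-0.034, 0.0166, 0, 0, 0], [0, 0, 0, 0, 0]]' | python3 nudge.py
python3 -c "
from h import *
go(.02,-.03,.045)"
```

```text
clock: 2.15
position: [0.383, 0.2398, 0.2015]
ee_rot: [2.235, 2.208, 0.001]
force: [-0.1, 0.4, -0.0]
width: 0.008
gripper_force: 0.0
clock: 3.15
position: [0.5278, -0.073, 0.2017]
ee_rot: [2.241, 2.197, -0.002]
force: [-0.2, -0.6, 0.4]
width: 0.001
gripper_force: 0.0
t 3.15 local [0.0057 0.0023] 0.1617 tool d [-0.0319  0.0142  0.1168] turn -0.0043 F [-0.2 -0.6  0.4] w 0.0012729165110649588
```

```bash
echo '[[-0.032, 0.014, 0, 0, 0], [0, 0, 0, 0, 0], [0, 0, 0.03, 0, 0], [0, 0, 0.03, 0, 0], [0, 0, 0.03, 0, 0], [0, 0, 0.027, 0, 0], [0, 0, 0, 0, 0], [0, 0, 0, 0, 0]]' | python3 nudge.py
python3 - <<'E'
from h import *
go(.02,.0045,.045)
i=arm.get_image("scene")["image"][90:310,60:380]
cv2.imwrite("pics/s1.png",cv2.resize(i,None,fx=2.5,fy=2.5,interpolation=cv2.INTER_CUBIC))
E
```

```text
clock: 3.95
position: [0.54, -0.099, 0.0848]
ee_rot: [-2.238, -2.204, 0.001]
force: [0.6, 0.4, 0.1]
width: 0.005
gripper_force: 0.0
t 3.95 local [ 0.0183 -0.0236] 0.0448 tool d [ 0.0281  0.0017 -0.0002] turn -0.0 F [0.6 0.4 0.1] w 0.005277679454002086
```

View pics/s1.png

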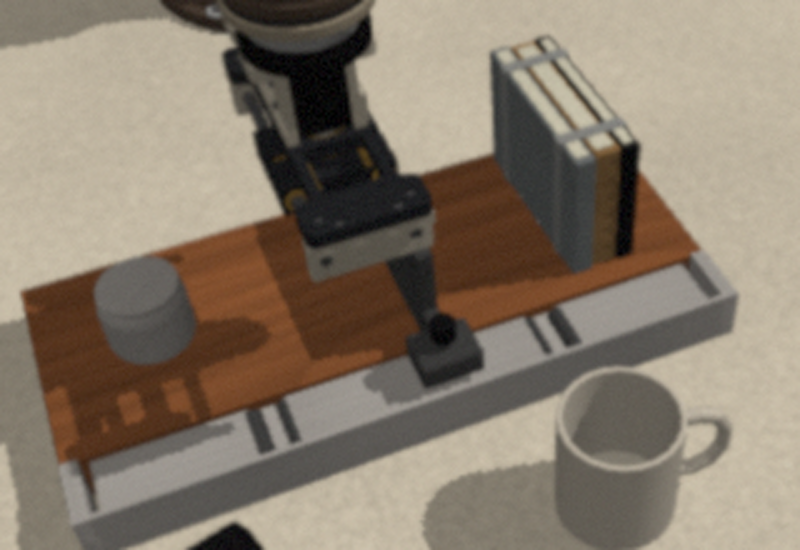

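The gripper is clear: the body at (365,230) sits over the free deck, the books at (570,150) and the tin at (145,310) are untouched. Pushing.

```bash
echo '[[0.01, 0, 0, 0, 0], [0.008, 0, 0, 0, 0], [0.006, 0, 0, 0, 0], [0.004, 0, 0, 0, 0], [0.004, 0, 0, 0, 0], [0.004, 0, 0, 0, 0], [0.004, 0, 0, 0, 0], [0.004, 0, 0, 0, 0], [0, 0, 0, 0, 0], [0, 0, 0, 0, 0]]' | python3 nudge.py
python3 -c "
from h import *
go(.02,.06,.045)"
```

```text
clock: 5.0
position: [0.541, -0.0551, 0.0845]
ee_rot: [-2.24, -2.203, -0.0]
force: [0.4, 0.7, 0.5]
width: 0.004
gripper_force: 0.1
t 5.0 local [0.0186 0.0204] 0.0445 tool d [ 0.0396  0.0013 -0.0005] turn -0.0016 F [0.4 0.7 0.5] w 0.003958408501437889
```

```bash
echo '[[0.004, 0, 0, 0, 0], [0.005, 0, 0, 0, 0], [0.005, 0, 0, 0, 0], [0.005, 0, 0, 0, 0], [0.005, 0, 0, 0, 0], [0.004, 0, 0, 0, 0], [0.004, 0, 0, 0, 0], [0.002, 0, 0, 0, 0], [0, 0, 0, 0, 0], [0, 0, 0, 0, 0]]' | python3 nudge.py
python3 - <<'E'
from h import *
go(.02,.06,.045)
d=arm.get_image("top")
i=cv2.resize(d["image"][195:335,220:480],None,fx=3,fy=3,interpolation=cv2.INTER_CUBIC)
cv2.imwrite("pics/t1.png",cv2.convertScaleAbs(i,alpha=1.8,beta=10))
E
```

```text
clock: 6.0
position: [0.5415, -0.0215, 0.0844]
ee_rot: [-2.24, -2.202, 0.0]
force: [0.2, -2.1, 1.0]
width: 0.008
gripper_force: 1.4
t 6.0 local [0.0186 0.054 ] 0.0444 tool d [ 0.006   0.0014 -0.0006] turn -0.0019 F [ 0.2 -2.1  1. ] w 0.007967310887720264
```

View pics/t1.png

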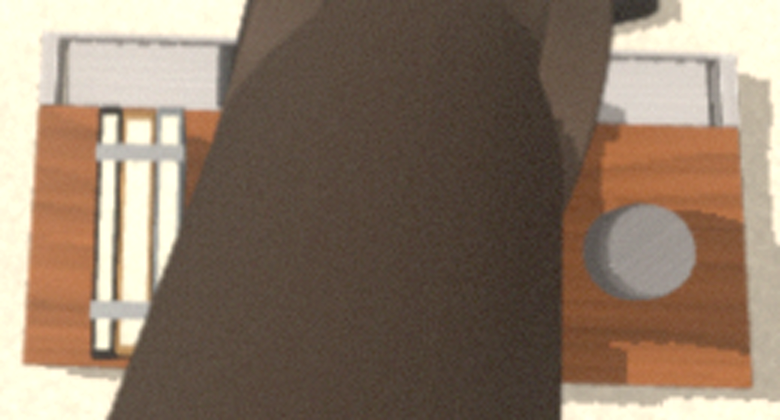

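The arm hides the bookend from the top camera, with the books and tin unmoved at (140,230) and (640,250). I'll continue in small force-checked steps.

```bash
echo '[[0.002, 0, 0, 0, 0], [0.002, 0, 0, 0, 0], [0.002, 0, 0, 0, 0], [0.002, 0, 0, 0, 0], [0, 0, 0, 0, 0]]' | python3 nudge.py | sed -n 2,4p;  for k in 1 2 3 ; do echo '[[0.001, 0, 0, 0, 0], [0.001, 0, 0, 0, 0]]' | python3 nudge.py | sed -n 2,4p; done
python3 - <<'E'
from h import *
go(.02,.0845,.045)
i=arm.get_image("scene")["image"][170:270,170:330]
cv2.imwrite("pics/s2.png",cv2.convertScaleAbs(cv2.resize(i,None,fx=5,fy=5,interpolation=cv2.INTER_CUBIC),alpha=1.6,beta=10))
E
```

```text
position: [0.5416, -0.0133, 0.0844]
ee_rot: [-2.24, -2.202, -0.0]
force: [0.0, -1.3, 1.5]
position: [0.5416, -0.0119, 0.0844]
ee_rot: [2.241, 2.202, -0.001]
force: [-0.1, -5.3, 1.5]
position: [0.5417, -0.0099, 0.0845]
ee_rot: [2.241, 2.202, -0.0]
force: [-0.2, -3.7, 1.8]
position: [0.5417, -0.0079, 0.0845]
ee_rot: [2.241, 2.202, -0.0]
force: [-0.6, -5.0, 1.8]
t 7.15 local [0.0186 0.0676] 0.0445 tool d [ 0.0169  0.0013 -0.0006] turn -0.0024 F [-0.6 -5.   1.8] w 0.005725710438074316
```

View pics/s2.png

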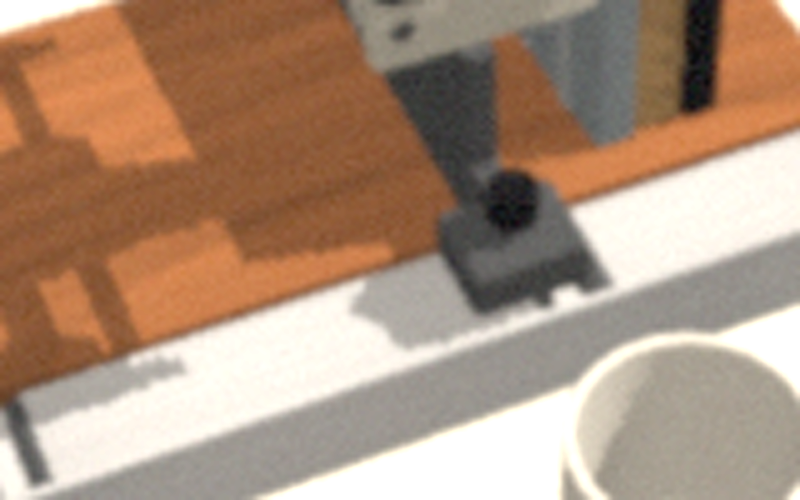

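Foot is at crop (525,245), knob top at about (513,184), and the far pin is emerging at (590,270). I'll compute the bookend's travel from the knob.

```bash
python3 - <<'E'
from h import *
d=arm.get_image("scene")
p=ray(d,[(170+513/5,170+184/5),(60+441/2.5,90+320/2.5)],.084)
print(((p[:,:2]-o)@R).round(4))
q=ray(d,[(60+541/2.5,90+335/2.5),(60+564/2.5,90+327/2.5),(60+260/2.5,90+430/2.5),(60+288/2.5,90+421/2.5)],.034)
print(((q[:,:2]-o)@R).round(4))
E
```

```text
[[0.0836 0.085 ]
 [0.0819 0.0209]]
[[ 0.0809  0.0931]
 [ 0.0809  0.111 ]
 [ 0.0796 -0.1085]
 [ 0.0801 -0.0897]]
```

Bookend is at about 0.084. About 16 mm remain, with the low pin in between.

```bash
for k in 1 2 3 4 5 6 7 8; do echo '[[0.001, 0, 0, 0, 0]]' | python3 nudge.py | sed -n '2p;4p'; done
```

```text
position: [0.5417, -0.0069, 0.0844]
force: [-0.1, -6.0, 1.8]
position: [0.5417, -0.006, 0.0844]
force: [-0.3, -7.5, 0.8]
position: [0.5418, -0.0055, 0.0844]
force: [-0.2, -9.4, 0.7]
position: [0.5418, -0.0049, 0.0845]
force: [-0.7, -10.2, 1.1]
position: [0.5418, -0.0044, 0.0845]
force: [-1.5, -11.0, 0.3]
position: [0.5418, -0.0035, 0.0845]
force: [-0.5, -9.8, 0.1]
position: [0.5418, -0.002, 0.0845]
force: [-0.8, -6.3, 0.4]
position: [0.5419, -0.0002, 0.0845]
force: [0.3, -4.0, 1.6]
```

The low pin is passed (peak of 11 N, now falling). Continuing to the drop.

```bash
for k in 1 2 3 4 5; do echo '[[0.001, 0, 0, 0, 0]]' | python3 nudge.py | sed -n '2p;4p'; done
```

```text
position: [0.5419, 0.0016, 0.0844]
force: [-0.6, -2.8, 1.7]
position: [0.5419, 0.0033, 0.0844]
force: [-0.2, -0.6, 0.8]
position: [0.5419, 0.0047, 0.0843]
force: [0.6, 0.4, 0.2]
position: [0.5419, 0.0056, 0.0843]
force: [0.4, 0.8, 0.6]
position: [0.5419, 0.0063, 0.0844]
force: [0.8, 0.4, 0.5]
```

```bash
python3 - <<'E'
from h import *
go(.02,.0845,.045)
i=arm.get_image("scene")["image"][170:270,190:350]
cv2.imwrite("pics/s3.png",cv2.convertScaleAbs(cv2.resize(i,None,fx=5,fy=5,interpolation=cv2.INTER_CUBIC),alpha=1.6,beta=10))
E
```

```text
t 8.55 local [0.0186 0.0818] 0.0444 tool d [ 0.0027  0.0014 -0.0006] turn -0.0012 F [0.8 0.4 0.5] w 0.006730567125485419
```

View pics/s3.png

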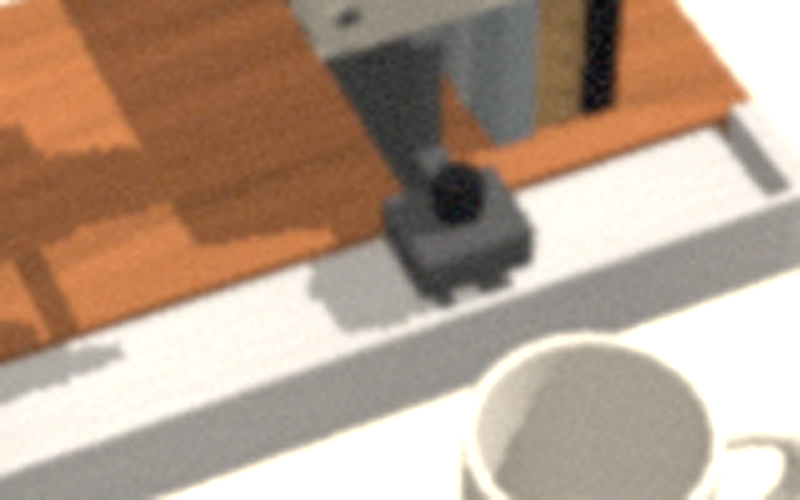

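Foot now covers both pins, at (458,235), with the knob top at about (459,178). I'll compare this with predictions for a dropped and an undropped latch.

```bash
python3 - <<'E'
from h import *
d=arm.get_image("scene")
T=np.linalg.inv(d["cam_to_world"]);K=np.array([[d["fx"],0,d["cx"]],[0,d["fy"],d["cy"]],[0,0,1]])
def pr(x,y,z):
    w=np.r_[o+R@[x,y],z+.04]
    return (cv2.projectPoints(w[None],T[:3,:3],T[:3,3],K,np.array(d["distortion"],float))[0].ravel())
for y in(.084,): print(y,((pr(.0835,y,.044)-[170,170])*5).round(0),"seen 513,184")
for y in(.096,.1,.104):
  for z in(.044,.040): print(y,z,((pr(.0835,y,z)-[190,170])*5).round(0))
# foot measured: shift of image patch between crops (foot block)
a=cv2.imread("pics/s2.png",0);b=cv2.imread("pics/s3.png",0)
for n,(x0,y0,x1,y1) in{"foot":(440,235,570,290),"knob":(485,165,542,215)}.items():
    r=cv2.matchTemplate(b,a[y0:y1,x0:x1],cv2.TM_CCOEFF_NORMED);_,v,_,l=cv2.minMaxLoc(r);print(n,v,l[0]-x0,l[1]-y0)
f=lambda y,z:(pr(.0835,y,z)-[170,170])*5
for y in(.096,.098,.1,.102):print(y,"foot shift",(f(y,.028)-f(.084,.028)-[100,0]).round(1),"knob up",(f(y,.044)-f(.084,.044)-[100,0]).round(1),"knob down",(f(y,.04)-f(.084,.044)-[100,0]).round(1))
E
```

```text
0.084 [510. 185.] seen 513,184
0.096 0.044 [443. 174.]
0.096 0.04 [443. 182.]
0.1 0.044 [454. 170.]
0.1 0.04 [454. 179.]
0.104 0.044 [464. 167.]
0.104 0.04 [464. 175.]
foot 0.9563589096069336 -54 -14
knob 0.972218930721283 -54 -8
0.096 foot shift [-67.8 -10.8] knob up [-67.4 -10.8] knob down [-67.4  -2.6]
0.098 foot shift [-62.5 -12.6] knob up [-61.9 -12.6] knob down [-62.   -4.4]
0.1 foot shift [-57.2 -14.4] knob up [-56.5 -14.4] knob down [-56.6  -6.2]
0.102 foot shift [-51.8 -16.2] knob up [-51.1 -16.2] knob down [-51.2  -8. ]
```

The bookend is at about 0.101, and the knob has dropped about 3–4 mm relative to the foot, so it is latched. Fingers carry no force. Backing off, lifting clear and checking.

```bash
echo '[[-0.01, 0, 0, 0, 0], [-0.02, 0, 0, 0, 0], [-0.01, 0, 0, 0, 0], [0, 0, 0, 0, 0], [0, 0, -0.03, 0, 0], [0, 0, -0.04, 0, 0], [0, 0, -0.04, 0, 0], [0, 0, -0.04, 0, 0], [-0.04, 0, 0, 0, 0], [-0.04, 0, 0, 0, 0]]' | python3 nudge.py; echo '[[-0.04, 0, 0, 0, 0], [-0.04, 0, 0, 0, 0], [-0.04, 0, 0, 0, 0], [-0.04, -0.03, 0, 0, 0], [-0.04, -0.03, 0, 0, 0], [-0.04, -0.03, 0, 0, 0], [-0.04, -0.03, 0, 0, 0], [0, 0, 0, 0, 0], [0, 0, 0, 0, 0], [0, 0, 0, 0, 0]]' | python3 nudge.py
python3 - <<'E'
from h import *
i=arm.get_image("scene")["image"][90:270,60:350];t=arm.get_image("top")["image"][120:335,220:480]
a=cv2.resize(i,(800,497)[:2],interpolation=cv2.INTER_CUBIC)[:,:]
t=cv2.resize(t,(400,331));i=cv2.resize(i,(400,248))
cv2.imwrite("pics/f.png",cv2.convertScaleAbs(cv2.vconcat([t,i]),alpha=1.6,beta=10))
c=arm.get_image("scene")["image"][170:270,190:350]
b=cv2.convertScaleAbs(cv2.resize(c,None,fx=5,fy=5,interpolation=cv2.INTER_CUBIC),alpha=1.6,beta=10)
s=cv2.imread("pics/s3.png")
for n,(x0,y0,x1,y1) in{"foot":(385,230,530,290),"knob":(430,158,487,208)}.items():
    r=cv2.matchTemplate(b,s[y0:y1,x0:x1],cv2.TM_CCOEFF_NORMED);_,v,_,l=cv2.minMaxLoc(r);print(n,v,l[0]-x0,l[1]-y0)
E
```

```text
clock: 9.65
position: [0.5411, -0.1132, 0.2358]
ee_rot: [2.234, 2.207, 0.004]
force: [0.1, -0.6, -0.9]
width: 0.008
gripper_force: 0.0
clock: 10.65
position: [0.4164, -0.3909, 0.2341]
ee_rot: [-2.238, -2.204, -0.001]
force: [0.3, 0.3, 0.5]
width: 0.006
gripper_force: 0.0
foot 0.9942342638969421 0 0
knob 0.9774069786071777 0 0
```

View pics/f.png

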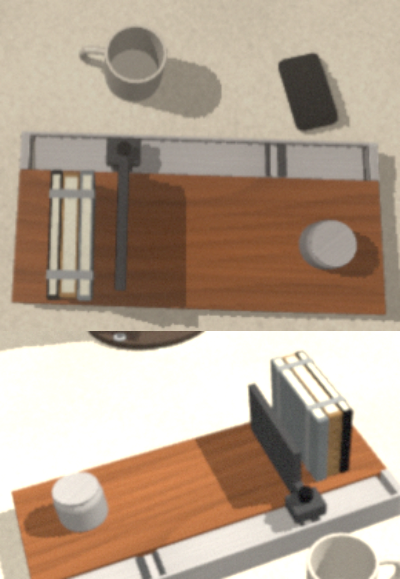

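The bookend plate stands at (122,225) in the top view, with a gap to the books at (93,235). Foot and knob have not shifted since the drop, and the tin, mug and mouse are where they were.

```bash
python3 -c "
from cell import arm
print(arm.sign_off())"
```

```text
the job is handed in; nothing more can be done
None
```

I pushed the bookend to the +y side and camera measurements show it latched in the left notch, about 0.101 m along its travel; the notebooks, tin, mug and mouse look unmoved, the arm is clear, and I handed the job in at about 11 s.

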